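# Zero, close and pin the gasket test cell

### The arm

A 7-joint arm with a two-finger parallel gripper is mounted at the origin on a cart in front of the work surface, level with it; the furniture and walls round the work are solid. World frame = base frame: x ahead of the robot, y to its left, z up, the work surface at z = 0. Lengths are in m, angles in rad, forces in N, time in s.
With the tool pointing down it reaches from about 0.425 to 0.925 m from the base axis. Payload 6.8 kg.
Tool frame: the origin (TCP) lies on the front face of the gripper's body, between the roots of the fingers; the fingertips stand 73 mm ahead of it and the grasp point (between the pads) lies r.pinch_z ahead of it (r.pinch_z is the distance from the TCP to the grasp point, in m); z points along the fingers, y is the direction in which the jaws open and shut (so a half turn about z gives the same grasp; the last joint's range is limited). The gripper opens to 85 mm and grips with 20 to 120 N. Pads are 22 mm wide; open, the fingers measure 114 mm over their backs; the gripper's body (76 mm by 85 mm) begins 54 mm behind the grasp point. The pads swing forward as they close: fully open they stand 13 mm farther back than shut.
Start: joints at [1.018, 0.477, 0.022, 1.555, -0.011, 1.109, -0.083], TCP at [0.29, -0.609, 0.304] pointing down, gripper open.
Joint ranges: [-2.96, 2.96], [-0.34, 2.1], [-1.41, 1.46], [0.24, 2.44], [-1.37, 4.51], [0.17, 1.92], [-2.96, 2.96]. Speed limits (rad/s): [2.39, 2.39, 3.14, 3.14, 3.14, 3.14, 3.14].

### API

Orientations are given as a rotation vector (axis times angle).
In Python, from bench import readout, grab_frame, r, search_frame, masks_of, tip_of gives the robot as it stands.
- The arm moves only by the tool step_arm, never from a script. Its argument "commands" is a list of rows, each a list of 7 numbers: the shift along the tool's x, y, z as a fraction of full scale, then the turn, a rotation vector about the tool's x, y, z as a fraction of full scale, then the gripper's target within -1 to 1 (shut at 1, half-way at 0, fully open at -1). In form: [[tx, ty, tz, ax, ay, az, hand], ...]. A call has exactly 10 rows; each row is the pose to reach, as a shift and turn from the pose measured when the call began, along the tool's axes at that moment, turning the shorter way round; what a row does not reach only later rows make up. Full scale, the value 1, is 500 mm for a shift and 360 degrees for a turn. A row lasts 1/8 s, in which the tool goes at most 62.5 mm and 10.7 degrees, less where a joint would pass 70% of its speed; a pose out of reach is approached as far as the arm can. A call with a number of a shift or a turn outside -1 to 1 is refused whole. A call with a gripper value outside its range is refused whole. The fingers move at their own pace and stop on an object; "newtons" is the grip in N (left out, the last holds). Time passes only in rows, so rows that repeat a pose let the fingers close, or fill a call up. It gives the time, the measured TCP pose, the force and the opening at its end, in the units of the state.
- readout.get_obs(): the state, without advancing time (a new reading comes with each control period).
- grab_frame(name): name is "scene" or "top"; returns a dict with "img" (384x512x3 uint8, red, green, blue), "K" (3x3 intrinsics, pixels), "world_to_cam" (4x4, takes a point from world to camera coordinates). Camera axes: x right, y down, z forward; pixel columns grow to the right and rows downward; lengths in m; the calibration is good to about 2 mm. A picture is of the moment at which its call begins. There is no depth.
- r.hand_in(): hands the job in, once; it reports no verdict.
Trained networks look in a picture, given as the dict that the camera call returned (one of the last four; its "shot" number tells which), for a name from the list of things; names that differ only in an ending like _2 or _b are one class to them, and where a whole thing is asked for, a point or a joint stands for the part that bears it (a point fixed in the world has none). Each returns a list of dicts, best first, with "p" (0 to 1); they miss things now and then, are a little off and sometimes report something else, mostly with a low value. They report only what shows in the picture. A call takes as long as a camera call.
- search_frame(thing, picture): "extent" ([centre column, centre row, width, height] in pixels, round what is visible of it).
- masks_of(thing, picture): "pixels" (384x512 bool, what is visible of it) and "extent" ([centre column, centre row, width, height] in pixels, round what is visible of it).
- tip_of(thing, picture): "point" ([column, row] in pixels: a listed point, or the origin of a listed thing).
The state is a dict: "clock": time; "joints": joint angles; "qvel": joint speeds; "tau": joint torques, N m; "tcp_pos": TCP position; "orientation": TCP orientation; "contact_force": force on the tool from outside, world axes, zero at the start; "moment": the same for the moment, N m; "grip_width": finger opening in m.
Only numpy, scipy, OpenCV 4.12 (cv2) and the standard library are available. Lean on these libraries where they do the work, as an engineer would, in place of code of your own. Each camera call takes 0.05 s, during which the arm holds its last target. There are 200 camera calls.

### The job

Get the hinged test cell ready for tightening: while its lid is still open, turn the zero knob at its front until the red pointer stands at the red zero mark. Then shut the lid, take the orange-handled pin from its grey stand and push it down through the holes of lid and lower half until its collar sits on the lid. Finish while still holding the pin and pressing it down firmly, so that the lid stays squeezed fully shut on its springy gasket, and leave the beaker, vial and dropper bottle where they stand.

Things in the scene. Friction and masses are not known exactly. Their poses are not given: they have to be found in the camera images.
- cell: test cell, fixed: aluminium plate 245x130x12 mm, on it a blue lower half 140x110 mm (top 44 mm above the worktop, black gasket 72 mm across standing 4 mm proud) and in front a round dial with the zero knob. Origin on the worktop; x points from dial to hinge (roughly away from the robot), z up. At y = 0: knob axis x = -110 mm, pin hole x = -45, hinge x = +75
- lid (a joint): lid angle (rad): 0 = fully shut, gasket squeezed; starts open at 1.2 to 1.45, nearly upright. Aluminium plate 140 mm (hinge to edge) x 110 x 14 mm, 0.25 kg. Stiff hinge: stays put when nearly upright; pushed below about 0.9 it sinks by its weight on to the gasket and rests ajar at about 0.05. Some 4 N down at its hole squeezes it to 0; let go, it springs up again
- lid_hinge (a point): point on the hinge axis at the middle of the lid's width, 44 mm above the worktop; the axis runs along the cell's y
- lid_edge (a point): middle of the lid's free edge on its outer face (the upper face when shut), 140 mm from the hinge; when the lid is open the outer face looks away from the robot
- lid_hole (a point): centre of the upper mouth of the lid's pin hole, on its outer face, 120 mm from the hinge; hole 12 mm across, right through 14 mm, chamfered; when shut it is 58 mm above the worktop
- cell_hole (a point): centre of the mouth of the pin hole in the lower half, 44 mm above the worktop; hole 12 mm across, 32 mm deep; its z axis points up
- knob (a joint): angle of the zero knob (rad), positive = anticlockwise from above; 0 = pointer at the red zero mark, on the dial's side facing the lower half (cell's +x). Starts at 0.5 to 1.3, stays where it is left, stops at -1.5 and 1.5. The dial has a line every 10 degrees
- knob_grip (a point): point on the knob's upright axis to grip at, 56 mm above the worktop. The knob is a black bar 44 mm long, 12 mm thick, 38 to 62 mm above the worktop, its red pointer end along its own x; below it a collar 38 mm across and the dial face, 72 mm across, 31 mm above the worktop
- pin: the pin, loose, upright in its stand, about 0.06 kg. Origin at its lower tip, z up along it. Steel shank 10 mm across, 42 mm long, tapered tip (4 mm wide at the end, full after 8 mm); collar 26 mm across, 5 mm thick; orange round handle 15 mm across, 38 mm long; 85 mm in all. In the stand its tip is 4 mm above the worktop
- pin_collar (a point): centre of the underside of the pin's collar, 42 mm above its tip; z along the pin, up
- stand: grey stand of the pin, fixed to the bench, 60 x 60 x 46 mm on a 74 mm foot, with an upright 12 mm hole in its middle; either left or right of the cell. Origin at the centre of its underside
- beaker: empty glass beaker, 64 mm across, 82 mm high, loose, standing on the other side of the cell; must be left alone. Origin at the centre of its underside
- vial: glass sample vial with screw cap, 30 mm across, 76 mm high, loose, behind; must be left alone. Origin at the centre of its underside
- dropper: brown dropper bottle, 33 mm across, 102 mm high, loose, behind on the right; must be left alone. Origin at the centre of its underside

How it is judged:
By the outcome, as a careful person would: the job done as asked, in the order asked, and still so for the second after the job is handed in, while the arm keeps its last pose, push and grip.
It also fails if it takes over 72 s, if anything falls off the work surface, if the arm or the gripper's body presses on something with over 40 N, if the wrist force passes 120 N, or if a joint passes its speed limit or range.

## Working session

There is one attempt and no reset: what is moved stays moved. The work goes in short steps, Python scripts to look and compute and a tool call to move; the robot and the scene stay as the last step left them, time stands still between calls to the robot, and variables do not carry over. Pictures are saved under pics/ and viewed, about 8 in all and at most 12, crops included, and the job is handed in when it is done.

Besides the shell and the picture viewer there is one more tool, called in YAML: its name, and indented under it one key for each argument. step_arm: Moves the arm, as the interface text tells. Its arguments: {"type":"object","properties":{"commands":{"type":"array"},"newtons":{"type":"number"}},"required":["commands"]}

```bash
ls; mkdir -p pics
cat > h.py <<'E'
import numpy as np, cv2
from scipy.spatial.transform import Rotation as R
from scipy.optimize import least_squares
from bench import readout, grab_frame, r, search_frame, masks_of, tip_of
def save(f,n,crop=None,s=1):
    im=f["img"][:,:,::-1]
    if crop: a,b,c,d=crop; im=im[b:d,a:c]
    cv2.imwrite(f"pics/{n}.png",cv2.resize(im,None,fx=s,fy=s,interpolation=cv2.INTER_CUBIC))
def proj(f,p):
    p=np.atleast_2d(p); c=p@f["world_to_cam"][:3,:3].T+f["world_to_cam"][:3,3]
    q=c@np.array(f["K"]).T; return q[:,:2]/q[:,2:]
def ray(f,uv):
    W=np.array(f["world_to_cam"]); d=W[:3,:3].T@np.linalg.solve(f["K"],[uv[0],uv[1],1.]); return -W[:3,:3].T@W[:3,3], d/np.linalg.norm(d)
def atz(f,uv,z):
    o,d=ray(f,uv); return o+d*(z-o[2])/d[2]
def tri(fs,uvs):
    A=np.zeros((3,3));b=np.zeros(3);rs=[ray(f,u) for f,u in zip(fs,uvs)]
    for o,d in rs: P=np.eye(3)-np.outer(d,d);A+=P;b+=P@o
    x=np.linalg.solve(A,b); return x,[np.linalg.norm((np.eye(3)-np.outer(d,d))@(x-o)) for o,d in rs]
E
python3 - <<'E'
from h import *
np.set_printoptions(precision=4,suppress=True)
print(readout.get_obs(), r.pinch_z)
s=grab_frame("scene");t=grab_frame("top")
save(s,"s0",s=1.5);save(t,"t0",s=1.5)
for f in (s,t): print("campos",ray(f,(256,192)))
for n in ["cell","lid_hinge","lid_edge","lid_hole","cell_hole","knob_grip","knob","pin","pin_collar","stand","beaker","vial","dropper"]:
    a=tip_of(n,s);b=tip_of(n,t)
    print(n,[(np.round(x["point"],1),round(x["p"],2)) for x in a[:2]],[(np.round(x["point"],1),round(x["p"],2)) for x in b[:2]], tri((s,t),(a[0]["point"],b[0]["point"])) if a and b else "")
E
```

```text
pics
{'clock': 0.0, 'joints': array([ 1.0179,  0.4778,  0.0224,  1.5564, -0.0115,  1.1093, -0.0831]), 'qvel': array([-0.0003, -0.001 ,  0.0017,  0.0012,  0.0014, -0.0019,  0.0027]), 'tau': array([  0.0002, -59.6451,   1.6078, -28.1195,   0.0124,   0.0094,
         0.    ]), 'tcp_pos': array([ 0.2902, -0.6089,  0.3029]), 'orientation': array([-3.0625, -0.6926,  0.0008]), 'contact_force': array([0.5274, 0.1471, 0.1929]), 'moment': array([-0.0028, -0.0587, -0.0413]), 'grip_width': 0.08542364914909568} 0.0539
campos (array([-0.1988,  0.7451,  0.5482]), array([ 0.6407, -0.6356, -0.4307]))
campos (array([ 0.4557, -0.009 ,  1.145 ]), array([ 0.1281, -0.0318, -0.9913]))
cell [(array([245.7, 200.6]), 0.73), (array([332. , 181.7]), 0.61)] [(array([241.6, 193.5]), 0.77)] (array([ 0.5994, -0.0077, -0.0008]), [np.float64(0.001302732079328821), np.float64(0.0013027320793288484)])
lid_hinge [(array([231.7, 179.2]), 0.65)] [(array([248.1, 164.5]), 0.96)] (array([ 0.6736, -0.0255,  0.0305]), [np.float64(0.00022071306979047273), np.float64(0.0002207130697906015)])
lid_edge [(array([233.4, 130.3]), 0.98)] [(array([243.5, 166.9]), 0.68)] (array([ 0.6421, -0.0094,  0.1803]), [np.float64(0.004367139375670269), np.float64(0.004367139375670361)])
lid_hole [(array([237.1, 138.8]), 0.7), (array([232.8, 127.6]), 0.48)] [(array([243. , 166.3]), 0.75)] (array([ 0.6428, -0.0133,  0.1577]), [np.float64(0.002698414231944333), np.float64(0.0026984142319440847)])
cell_hole [(array([252.3, 194.7]), 0.79), (array([331.2, 181.5]), 0.15)] [] 
knob_grip [(array([266.2, 198.7]), 0.68), (array([110.1, 216.3]), 0.29)] [(array([230.6, 230.5]), 0.45)] (array([0.498 , 0.0215, 0.052 ]), [np.float64(0.0018413807628140343), np.float64(0.0018413807628140588)])Traceback (most recent call last):
  File "<stdin>", line 8, in <module>
ValueError: it knows: beaker, cell, cell_hole, dropper, knob_grip, lid_edge, lid_hinge, lid_hole, pin, pin_collar, stand, vial
```

Run:
```python
from h import *
np.set_printoptions(precision=4,suppress=True)
s=grab_frame("scene");t=grab_frame("top")
for n in ["cell","cell_hole","knob_grip","pin","pin_collar","stand","beaker","vial","dropper"]:
    a=tip_of(n,s);b=tip_of(n,t)
    print(n,[(np.round(x["point"],1),round(x["p"],2)) for x in a[:2]],[(np.round(x["point"],1),round(x["p"],2)) for x in b[:2]], tri((s,t),(a[0]["point"],b[0]["point"])) if a and b else "")
```

```text
cell [(array([245. , 198.7]), 0.57), (array([237.6, 136.8]), 0.4)] [(array([239.7, 190.8]), 0.63)] (array([ 0.6039, -0.0049,  0.0045]), [np.float64(0.004479770690720678), np.float64(0.004479770690720713)])
cell_hole [(array([251.7, 195.3]), 0.6)] [(array([234.7, 209.4]), 0.94), (array([137.5, 240.8]), 0.73)] (array([0.5546, 0.0121, 0.0372]), [np.float64(0.000388369236885245), np.float64(0.0003883692368852028)])
knob_grip [(array([265.1, 200.2]), 0.72)] [(array([241.3, 195.3]), 0.65), (array([230.3, 233.2]), 0.51)] (array([ 0.5755, -0.0223,  0.0082]), [np.float64(0.024907928356408128), np.float64(0.02490792835640816)])
pin [] [(array([360.8, 181.7]), 0.64), (array([138.4, 237.6]), 0.51)] 
pin_collar [(array([191. , 239.7]), 0.51)] [(array([137.4, 243.5]), 0.52)] (array([0.4719, 0.2611, 0.0467]), [np.float64(0.0013648535542620213), np.float64(0.0013648535542620445)])
stand [(array([193.7, 256.7]), 0.9)] [(array([142.7, 238.5]), 0.6)] (array([ 0.482 ,  0.255 , -0.0009]), [np.float64(0.00384842924256749), np.float64(0.003848429242567581)])
beaker [(array([334.7, 180.1]), 0.7)] [(array([338.4, 220.9]), 0.77), (array([358.9, 181.9]), 0.74)] (array([ 0.5152, -0.2674,  0.0096]), [np.float64(0.007496849343418996), np.float64(0.007496849343419148)])
vial [(array([109.8, 214.3]), 0.53)] [] 
dropper [(array([311.9, 166.5]), 0.68)] [(array([357.7, 181.8]), 0.71)] (array([ 0.6287, -0.3204,  0.0019]), [np.float64(0.002909793158629132), np.float64(0.0029097931586292295)])
```

View pics/s0.png

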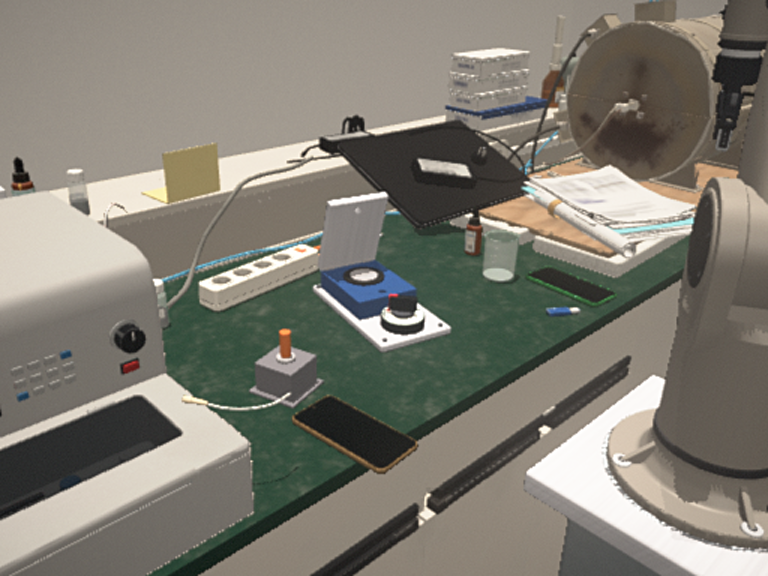

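View pics/t0.png

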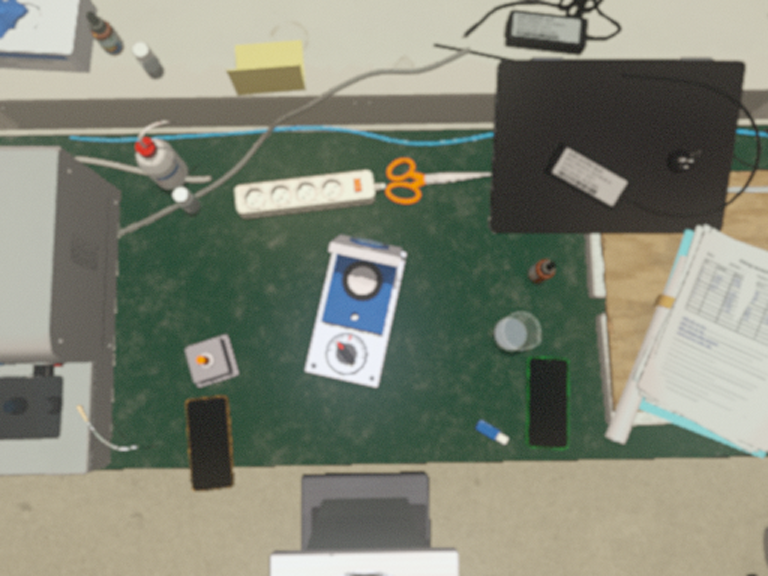

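Scene: stand with the pin on the left (top px ~139,240), cell in the middle with its lid upright, beaker right, vial far left, dropper right rear. Zooming in for the pose and pointer.

Run:
```python
from h import *
s=grab_frame("scene");t=grab_frame("top")
a=cv2.resize(t["img"][150:265,195:280],(425,575),interpolation=cv2.INTER_CUBIC)
b=cv2.resize(t["img"][215:265,115:165],(350,350),interpolation=cv2.INTER_CUBIC)
c=cv2.resize(s["img"][185:240,240:305],(325,225),interpolation=cv2.INTER_CUBIC)
o=np.zeros((575,775,3),np.uint8);o[:,:425]=a;o[:350,425:]=b;o[350:,425:750]=c
cv2.imwrite("pics/z1.png",o[:,:,::-1])
```

```text
(no output)
```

View pics/z1.png

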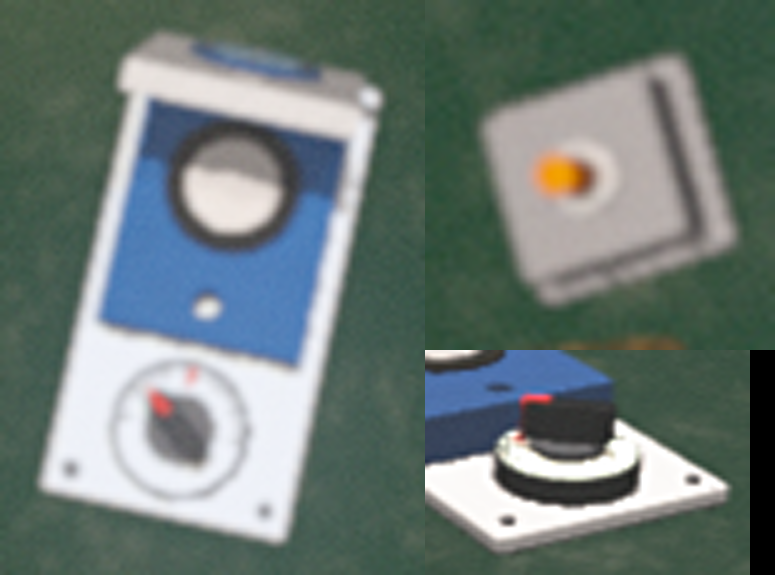

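Picture 3: the dial centre sits at top px (231,235.8), with the pointer left of the zero mark (anticlockwise). The hole is at (236.4,211.4) and the pin handle is visible at (134.5,240). I'll fit the poses from these.

```bash
cat >> h.py <<'E'
def cellw(q,p):
    p=np.atleast_2d(p); c,s=np.cos(q[2]),np.sin(q[2]); return np.c_[q[0]+c*p[:,0]-s*p[:,1],q[1]+s*p[:,0]+c*p[:,1],p[:,2]]
E
python3 - <<'E'
from h import *
np.set_printoptions(precision=4,suppress=True)
s=grab_frame("scene");t=grab_frame("top")
Z=lambda a:np.array([195+np.array(a)[:,0]/5-.4,150+np.array(a)[:,1]/5-.4]).T
pts=np.array([[-.065,.055,.044],[-.065,-.055,.044],[-.045,0,.044],[-.110,0,.031],[-.11+.029,0,.031]])
uv=Z([[100,322],[298,367],[207,307],[180,429],[192,374]])
f=least_squares(lambda q:(proj(t,cellw(q,pts))-uv).ravel(),[.6,0,-.2])
q=f.x;print("cell",q,f.fun.reshape(-1,2)); np.save("q.npy",q)
pc=Z([[41,488],[284,542]]);print("plate corners",[atz(t,u,.012) for u in pc], cellw(q,[[-.15,.065,.012],[-.15,-.065,.012]]))
k=[atz(t,u,.062) for u in Z([[152,392],[205,465],[160,402]])];print("knob ends",k)
d=k[0]-k[1];print("knob ang",np.arctan2(d[1],d[0])-q[2], "mid",(k[0]+k[1])/2,"axis",cellw(q,[-.11,0,.06]))
# stand
zs=lambda x,y:[115+x/7-.43,215+y/7-.43]
print("handle top",atz(t,zs(555,-0) if 0 else zs(555-425,175),.089),"collar", atz(t,zs(588-425,178),.051))
for c in [(482,122),(655,70),(700,240),(530,290)]: print(atz(t,zs(c[0]-425,c[1]),.046))
# check in scene
n=["hole","knobgrip","hinge"];P=cellw(q,[[-.045,0,.044],[-.11,0,.056],[.075,0,.044]]);print(proj(s,P),proj(t,P))
for nm in ["pin","pin_collar","stand"]:
  for f_ in (s,t):
    print(nm,[(x["extent"],round(x["p"],2)) for x in search_frame(nm,f_)[:2]])
print(readout.get_obs()["clock"])
E
```

```text
cell [ 0.5937 -0.0026 -0.2416] [[-1.053  -0.3961]
 [ 0.9822  0.0828]
 [ 0.0859 -0.224 ]
 [-0.0727  0.2383]
 [ 0.0565  0.284 ]]
plate corners [array([0.4587, 0.0973, 0.012 ]), array([ 0.4284, -0.0295,  0.012 ])] [[ 0.4636  0.0964  0.012 ]
 [ 0.4325 -0.0298  0.012 ]]
knob ends [array([0.5055, 0.0365, 0.062 ]), array([0.4685, 0.0103, 0.062 ]), array([0.5004, 0.0325, 0.062 ])]
knob ang 0.8577792344483844 mid [0.487  0.0234 0.062 ] axis [[0.4869 0.0237 0.06  ]]
handle top [0.4801 0.2603 0.089 ] collar [0.4797 0.258  0.051 ]
[0.5008 0.2982 0.046 ]
[0.5186 0.2355 0.046 ]
[0.4568 0.2183 0.046 ]
[0.44   0.2794 0.046 ]
[[254.2905 192.9939]
 [268.1268 198.9431]
 [231.9626 175.9147]] [[236.0859 210.776 ]
 [230.234  235.3652]
 [246.3742 166.2271]]
pin [([189.8, 234.6, 12.2, 20.9], 0.65)]
pin [([135.6, 239.2, 15.2, 11.8], 0.41), ([236.3, 206.8, 72.4, 102.9], 0.21)]
pin_collar [([189.3, 230.3, 6.6, 19.7], 0.53)]
pin_collar [([136.9, 242.1, 8.9, 9.1], 0.48)]
stand [([191.1, 251.2, 44.9, 44.7], 0.87)]
stand [([143.8, 240.2, 35.0, 33.7], 0.7)]
2.2
```

```bash
cat >> h.py <<'E'
def mv(p,yaw):
    """numbers (fractions) to TCP p, tool down, tool x at yaw (mod pi)"""
    o=readout.get_obs(); R0=R.from_rotvec(o["orientation"])
    best=None
    for y in (yaw,yaw+np.pi):
        Rt=R.from_rotvec([0,0,y])*R.from_rotvec([np.pi,0,0]); w=(R0.inv()*Rt).as_rotvec()
        if best is None or np.linalg.norm(w)<np.linalg.norm(best): best=w
    d=R0.inv().apply(np.array(p)-o["tcp_pos"])
    print(np.round(d/.5,4),np.round(best/(2*np.pi),4)); return d/.5
def st():
    o=readout.get_obs(); m=R.from_rotvec(o["orientation"]).as_matrix()
    print("t",round(o["clock"],2),"tcp",np.round(o["tcp_pos"],4),"yaw",round(np.arctan2(m[1,0],m[0,0]),3),"tilt",np.round(m[:,2],3),"F",np.round(o["contact_force"],1),"w",round(o["grip_width"],4)); return o
E
python3 - <<'E'
from h import *
st(); mv([.487,.0237,.22],.616)
E
```

```text
t 2.2 tcp [ 0.2905 -0.6093  0.3039] yaw 0.445 tilt [ 0. -0. -1.] F [ 0.3  0.8 -0.4] w 0.0857
[ 0.8995 -0.9738  0.1678] [ 0.     -0.     -0.0273]
```

step_arm:
  commands:
    - [0.9,-0.974,0.168,0,0,-0.0273,0.05]
    - [0.9,-0.974,0.168,0,0,-0.0273,0.05]
    - [0.9,-0.974,0.168,0,0,-0.0273,0.05]
    - [0.9,-0.974,0.168,0,0,-0.0273,0.05]
    - [0.9,-0.974,0.168,0,0,-0.0273,0.05]
    - [0.9,-0.974,0.168,0,0,-0.0273,0.05]
    - [0.9,-0.974,0.168,0,0,-0.0273,0.05]
    - [0.9,-0.974,0.168,0,0,-0.0273,0.05]
    - [0.9,-0.974,0.168,0,0,-0.0273,0.05]
    - [0.9,-0.974,0.168,0,0,-0.0273,0.05]
  newtons: 50

```text
clock: 3.45
tcp_pos: [0.475, -0.0154, 0.2256]
orientation: [2.993, 0.952, 0.002]
contact_force: [1.1, -0.6, 0.0]
grip_width: 0.0407
```

Run:
```python
from h import *
st(); mv([.487,.0237,.112],.616)
```

```text
t 3.45 tcp [ 0.475  -0.0154  0.2256] yaw 0.616 tilt [ 0.001 -0.    -1.   ] F [ 1.1 -0.6  0. ] w 0.0407
[ 0.0646 -0.0502  0.2272] [ 0.0002 -0.0002 -0.    ]
```

step_arm:
  commands:
    - [0.065,-0.05,0,0,0,0,0.05]
    - [0.065,-0.05,0,0,0,0,0.05]
    - [0.065,-0.05,0.1,0,0,0,0.05]
    - [0.065,-0.05,0.18,0,0,0,0.05]
    - [0.065,-0.05,0.227,0,0,0,0.05]
    - [0.065,-0.05,0.227,0,0,0,0.05]
    - [0.065,-0.05,0.227,0,0,0,1]
    - [0.065,-0.05,0.227,0,0,0,1]
    - [0.065,-0.05,0.227,0,0,0,1]
    - [0.065,-0.05,0.227,0,0,0,1]
  newtons: 50

```text
clock: 4.7
tcp_pos: [0.4864, 0.0255, 0.1133]
orientation: [-2.992, -0.954, -0.002]
contact_force: [-5.6, 6.9, 6.5]
grip_width: 0.011
```

Run:
```python
from h import *
o=st(); mv([*o["tcp_pos"][:2],.112],-.2416)
```

```text
t 4.7 tcp [0.4864 0.0255 0.1133] yaw 0.617 tilt [ 0.001  0.001 -1.   ] F [-5.6  6.9  6.5] w 0.011
[-0.      0.      0.0026] [-0.0002 -0.0002  0.1367]
```

step_arm:
  commands:
    - [0,0,0,0,0,0,1]
    - [0,0,0,0,0,0.025,1]
    - [0,0,0,0,0,0.05,1]
    - [0,0,0,0,0,0.075,1]
    - [0,0,0,0,0,0.1,1]
    - [0,0,0,0,0,0.12,1]
    - [0,0,0,0,0,0.1367,1]
    - [0,0,0,0,0,0.1367,1]
    - [0,0,0,0,0,0.1367,1]
    - [0,0,0,0,0,0.1367,1]

```text
clock: 5.95
tcp_pos: [0.4864, 0.0247, 0.1134]
orientation: [-3.118, 0.378, -0.001]
contact_force: [1.9, -4.8, -6.8]
grip_width: 0.0108
```

Run:
```python
from h import *
st()
```

```text
t 5.95 tcp [0.4864 0.0247 0.1134] yaw -0.241 tilt [ 0.001  0.001 -1.   ] F [ 1.9 -4.8 -6.8] w 0.0108
```

step_arm:
  commands:
    - [0,0,0,0,0,0,0.05]
    - [0,0,0,0,0,0,0.05]
    - [0,0,0,0,0,0,0.05]
    - [0,0,-0.1,0,0,0,0.05]
    - [0,0,-0.2,0,0,0,0.05]
    - [0,0,-0.3,0,0,0,0.05]
    - [-0.1,-0.1,-0.35,0,0,0,0.05]
    - [-0.1,-0.25,-0.35,0,0,0,0.05]
    - [-0.1,-0.37,-0.35,0,0,0,0.05]
    - [-0.1,-0.5,-0.35,0,0,0,0.05]

```text
clock: 7.2
tcp_pos: [0.4925, 0.2607, 0.2892]
orientation: [-3.117, 0.377, -0.003]
contact_force: [0.9, -0.3, 0.5]
grip_width: 0.0406
```

Run:
```python
from h import *
st()
s=grab_frame("scene");t=grab_frame("top")
a=cv2.resize(t["img"][155:265,195:280],(425,550),interpolation=cv2.INTER_CUBIC)
c=cv2.resize(s["img"][110:240,210:305],(375,513),interpolation=cv2.INTER_CUBIC)
o=np.zeros((575,800,3),np.uint8);o[:550,:425]=a;o[:513,425:]=c
cv2.imwrite("pics/z2.png",o[:,:,::-1])
q=np.load("q.npy")
print("hinge",cellw(q,[[.075,0,.044]]))
for f in (s,t):
  for n in ("lid_edge","lid_hole"): print(n,[(x["point"],x["p"]) for x in tip_of(n,f)[:2]])
for th in (1.2,1.25,1.3,1.35,1.4,1.45):
  w=cellw(q,[[.075-.14*np.cos(th)+.014*np.sin(th),0,.044+.14*np.sin(th)+.014*np.cos(th)]]); print(th,w,proj(s,w),proj(t,w))
```

```text
t 7.2 tcp [0.4925 0.2607 0.2892] yaw -0.241 tilt [ 0.002  0.001 -1.   ] F [ 0.9 -0.3  0.5] w 0.0406
hinge [[ 0.66655592 -0.02057438  0.044     ]]
lid_edge [([235.1, 130.4], 0.73), ([254.5, 192.9], 0.68)]
lid_hole [([236.6, 139.4], 0.63)]
lid_edge [([241.2, 168.5], 0.65)]
lid_hole [([242.6, 163.7], 0.88)]
1.2 [[ 0.62996905 -0.01155776  0.17955848]] [[238.97922318 131.79654851]] [[243.1537834  170.83390213]]
1.25 [[ 0.63659306 -0.01319021  0.18127236]] [[237.69690267 130.38740551]] [[243.81494314 167.84618098]]
1.3 [[ 0.64329195 -0.01484111  0.18264313]] [[236.40960548 129.11069314]] [[244.48413651 164.85058532]]
1.35 [[ 0.65004899 -0.01650634  0.18366736]] [[235.12122937 127.96859842]] [[245.15897992 161.85781595]]
1.4 [[ 0.6568473  -0.01818174  0.1843425 ]] [[233.83558469 126.96278458]] [[245.83706107 158.87857118]]
1.45 [[ 0.66366986 -0.01986313  0.18466686]] [[232.55638005 126.09440445]] [[246.51595491 155.9234765 ]]
```

View pics/z2.png

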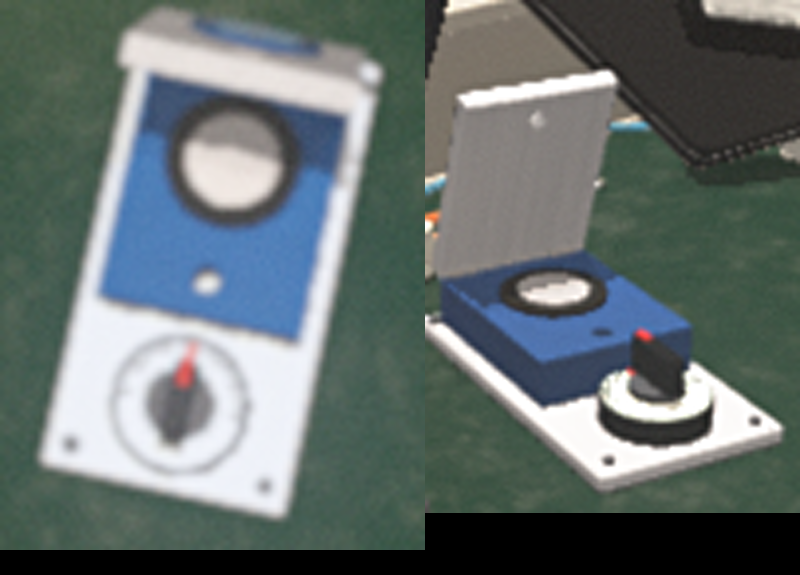

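Picture 4: the pointer now lines up with the zero mark, both running along the cell axis from the dial centre (231,235.8) toward the hole. The lid is still upright. Next I'll check the cell yaw against the long plate edges and plan the lid push.

Run:
```python
from h import *
q=np.load("q.npy"); t=grab_frame("top"); im=t["img"].astype(float)
g=cv2.GaussianBlur(im[:,:,0],(0,0),.7)
print(proj(t,cellw(q,[[-.15,.065,.012],[.09,.065,.012],[-.15,-.065,.012],[.09,-.065,.012]])))
for sgn in (1,-1):
  W=[]
  for xc in np.linspace(-.13,.03,25):
    d=np.linspace(.052,.08,60); u=proj(t,cellw(q,np.c_[np.full(60,xc),sgn*d,np.full(60,.012)])).astype(np.float32)
    v=cv2.remap(g.astype(np.float32),u[:,0].reshape(1,-1),u[:,1].reshape(1,-1),cv2.INTER_LINEAR)[0]
    k=np.argmax(-np.gradient(v)); W.append((xc,sgn*d[k]))
  W=np.array(W); m=np.median(W[:,1]); ok=abs(W[:,1]-m)<.004; p=np.polyfit(W[ok,0],W[ok,1],1); print(sgn,"slope",p[0],"y at 0",p[1],ok.sum())
# bar: darkness-weighted axis of black/red bar top, inside 25mm of axis at z=.062
xs=np.linspace(-.024,.024,97); X,Y=np.meshgrid(xs-.11,xs,indexing="ij")
u=proj(t,cellw(q,np.c_[X.ravel(),Y.ravel(),np.full(X.size,.062)])).astype(np.float32)
v=cv2.remap(t["img"],u[:,0].reshape(97,97),u[:,1].reshape(97,97),cv2.INTER_CUBIC)
cv2.imwrite("pics/bar.png",cv2.resize(v[::-1,::-1,::-1],(388,388)))
gg=v[:,:,1].astype(float); rows=[]
for i in range(6,92):
  w=np.clip(110-gg[i],0,None)**2
  if w.sum()>0: rows.append((xs[i],(w*xs).sum()/w.sum()))
rows=np.array(rows)
for a,b in ((-.02,-.012),(.012,.02),(-.008,.008)): k=(rows[:,0]>=a)&(rows[:,0]<=b); print(a,b,rows[k].mean(0))
mv([*cellw(q,[.1,0,0])[0][:2],.29],-.2416)
```

```text
[[203.14808594 245.28734139]
 [224.08517098 157.88082725]
 [251.48304001 256.38704365]
 [271.01944745 168.40782395]]
1 slope 0.007501955671446798 y at 0 0.06742865710560624 25
-1 slope 0.003723598435463448 y at 0 -0.06548161668839632 25
-0.02 -0.012 [-0.01525    -0.00086306]
0.012 0.02 [ 0.016      -0.00072492]
-0.008 0.008 [ 2.10269512e-19 -3.62573729e-04]
[ 0.5216  0.4548 -0.0027] [ 0.     -0.0001 -0.0003]
```

step_arm:
  commands:
    - [0.1,0.09,0,0,0,0,1]
    - [0.2,0.18,0,0,0,0,1]
    - [0.31,0.27,0,0,0,0,1]
    - [0.42,0.36,0,0,0,0,1]
    - [0.522,0.452,0,0,0,0,1]
    - [0.522,0.452,0,0,0,0,1]
    - [0.522,0.452,0,0,0,0,1]
    - [0.522,0.452,0.05,0,0,0,1]
    - [0.522,0.452,0.098,0,0,0,1]
    - [0.522,0.452,0.098,0,0,0,1]

```text
clock: 8.8
tcp_pos: [0.6894, -0.0249, 0.2378]
orientation: [3.118, -0.38, -0.006]
contact_force: [-0.7, -0.4, 0.8]
grip_width: 0.0001
```

Run:
```python
from h import *
q=np.array([.5939,-.0019,-.237]);np.save("q.npy",q); st()
for x,z in ((61,240),(30,230),(9,216.5),(-9,199),(-24,178.6),(-32,161.5)): mv([*cellw(q,[x/1e3,0,0])[0][:2],z/1e3],-.2415)
```

```text
t 8.8 tcp [ 0.6894 -0.0249  0.2378] yaw -0.243 tilt [-0.004 -0.    -1.   ] F [-0.7 -0.4  0.8] w 0.0001
[-0.0744  0.0005 -0.004 ] [ 0.0002  0.0006 -0.0002]
[-0.1364  0.0009  0.0162] [ 0.0002  0.0006 -0.0002]
[-0.1783  0.0011  0.0434] [ 0.0002  0.0006 -0.0002]
[-0.2141  0.0012  0.0785] [ 0.0002  0.0006 -0.0002]
[-0.244   0.0014  0.1194] [ 0.0002  0.0006 -0.0002]
[-0.2598  0.0014  0.1537] [ 0.0002  0.0006 -0.0002]
```

step_arm:
  commands:
    - [-0.04,0,-0.002,0,0,0,1]
    - [-0.074,0,-0.004,0,0,0,1]
    - [-0.09,0,0.001,0,0,0,1]
    - [-0.106,0,0.006,0,0,0,1]
    - [-0.121,0,0.011,0,0,0,1]
    - [-0.136,0,0.016,0,0,0,1]
    - [-0.15,0,0.025,0,0,0,1]
    - [-0.164,0,0.034,0,0,0,1]
    - [-0.178,0,0.043,0,0,0,1]
    - [-0.19,0,0.054,0,0,0,1]

```text
clock: 10.05
tcp_pos: [0.5965, -0.002, 0.2108]
orientation: [3.118, -0.38, -0.007]
contact_force: [-0.8, -0.4, 0.8]
grip_width: -0.0002
```

Run:
```python
from h import *
q=np.load("q.npy"); st()
for x,z in ((-9,199),(-24,178.6),(-32,161.5)): mv([*cellw(q,[x/1e3,0,0])[0][:2],z/1e3],-.2415)
s=grab_frame("scene");save(s,"s5",(180,60,360,240),4)
```

```text
t 10.05 tcp [ 0.5965 -0.002   0.2108] yaw -0.243 tilt [-0.004 -0.    -1.   ] F [-0.8 -0.4  0.8] w -0.0002
[-0.0231  0.0012  0.0237] [ 0.0002  0.0006 -0.0002]
[-0.0529  0.0013  0.0646] [ 0.0002  0.0006 -0.0002]
[-0.0688  0.0014  0.0989] [ 0.0002  0.0006 -0.0002]
```

View pics/s5.png

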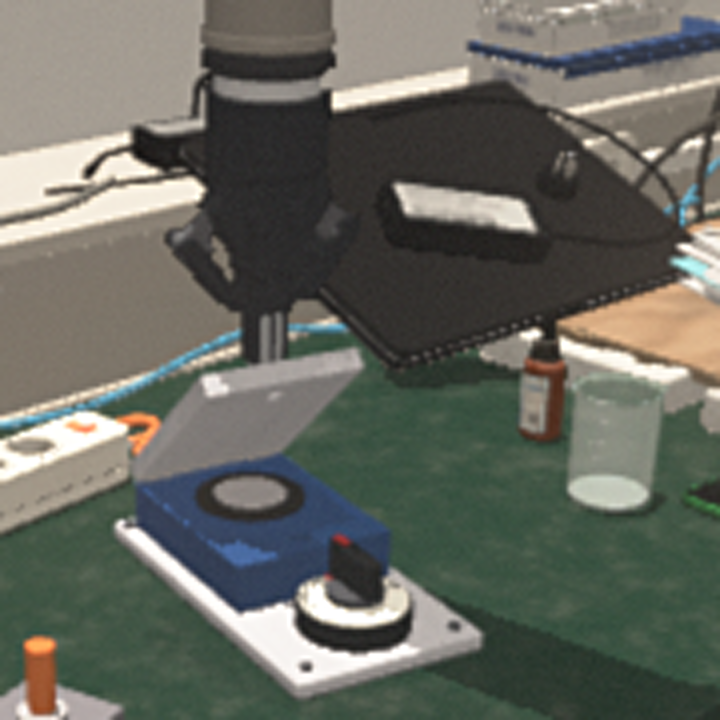

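Picture 5: the lid is past its tipping point and sinking, the force is about zero, and the knob is undisturbed. Now to the pin.

Run:
```python
from h import *
mv([.4797,.2588,.24],-.2415)
```

```text
[-0.3503 -0.4502 -0.0587] [ 0.0003  0.0009 -0.0001]
```

step_arm:
  commands:
    - [0,0,-0.08,0,0,0,1]
    - [-0.07,-0.09,-0.08,0,0,0,1]
    - [-0.15,-0.19,-0.07,0,0,0,0]
    - [-0.23,-0.29,-0.065,0,0,0,0]
    - [-0.3,-0.38,-0.06,0,0.0005,0,0]
    - [-0.35,-0.45,-0.059,0,0.001,0,0]
    - [-0.35,-0.45,-0.059,0,0.001,0,0]
    - [-0.35,-0.45,-0.059,0,0.001,0,0]
    - [-0.35,-0.45,-0.059,0,0.001,0,0]
    - [-0.35,-0.45,-0.059,0,0.001,0,0]

```text
clock: 11.35
tcp_pos: [0.4804, 0.2575, 0.2401]
orientation: [3.116, -0.383, 0.001]
contact_force: [0.9, -0.2, 0.1]
grip_width: 0.0428
```

Run:
```python
from h import *
st()
s=grab_frame("scene");t=grab_frame("top")
mv([.4797,.2588,.127],-.2415)
# pin axis check from scene: masks
for f in (s,t):
  hsv=cv2.cvtColor(f["img"],cv2.COLOR_RGB2HSV); c=proj(f,[.4797,.2588,.07])[0].astype(int)
  m=cv2.inRange(hsv,(5,150,90),(22,255,255)); y,x=np.nonzero(m[c[1]-22:c[1]+22,c[0]-14:c[0]+14]); 
  print(c, "orange n",len(x), (x.mean()+c[0]-14,y.mean()+c[1]-22, x.min()+c[0]-14,x.max()+c[0]-14,y.min()+c[1]-22,y.max()+c[1]-22) if len(x) else "", "pred",proj(f,[[.4797,.2588,.051],[.4797,.2588,.07],[.4797,.2588,.089]]))
a=cv2.resize(s["img"][150:280,150:310],(640,520),interpolation=cv2.INTER_CUBIC);cv2.imwrite("pics/s6.png",a[:,:,::-1])
```

```text
t 11.35 tcp [0.4804 0.2575 0.2401] yaw -0.245 tilt [ 0.    -0.002 -1.   ] F [ 0.9 -0.2  0.1] w 0.0428
[-0.0015 -0.0019  0.2263] [ 0.0003 -0.0001 -0.0004]
[189 228] orange n 119 (np.float64(189.76470588235293), np.float64(228.4453781512605), np.int64(186), np.int64(193), np.int64(220), np.int64(238)) pred [[190.19457093 236.14195948]
 [189.85744423 228.07481118]
 [189.5146738  219.87261342]]
[135 239] orange n 0  pred [[137.54710166 240.01531406]
 [135.67791865 239.88169118]
 [133.74150725 239.74326233]]
```

View pics/s6.png

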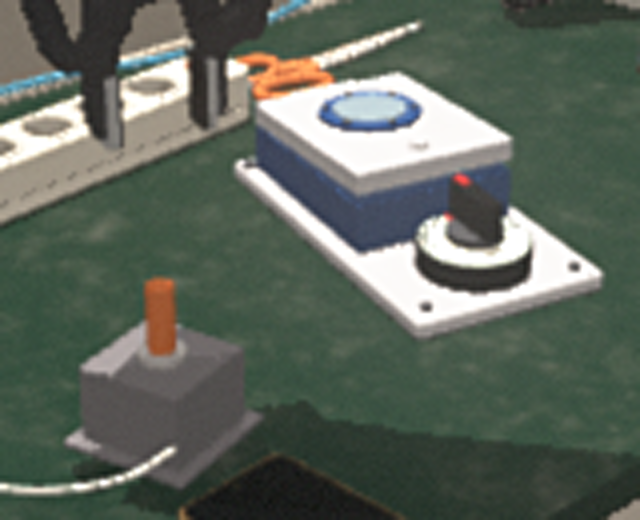

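Picture 6: the lid rests on the gasket, and the pin estimate matches the orange handle at (190,228). Next: descend and grip.

step_arm:
  commands:
    - [-0.0015,-0.002,0.04,0,0,0,0]
    - [-0.0015,-0.002,0.09,0,0,0,0]
    - [-0.0015,-0.002,0.14,0,0,0,0]
    - [-0.0015,-0.002,0.19,0,0,0,0]
    - [-0.0015,-0.002,0.227,0,0,0,0]
    - [-0.0015,-0.002,0.227,0,0,0,0]
    - [-0.0015,-0.002,0.227,0,0,0,1]
    - [-0.0015,-0.002,0.227,0,0,0,1]
    - [-0.0015,-0.002,0.227,0,0,0,1]
    - [-0.0015,-0.002,0.227,0,0,0,1]
  newtons: 80

```text
clock: 12.7
tcp_pos: [0.4804, 0.2596, 0.1278]
orientation: [-3.118, 0.382, -0.003]
contact_force: [-0.2, 0.9, 5.7]
grip_width: 0.0133
```

Run:
```python
from h import *
st()
```

```text
t 12.7 tcp [0.4804 0.2596 0.1278] yaw -0.244 tilt [ 0.002 -0.    -1.   ] F [-0.2  0.9  5.7] w 0.0133
```

step_arm:
  commands:
    - [0,0,-0.02,0,0,0,1]
    - [0,0,-0.05,0,0,0,1]
    - [0,0,-0.1,0,0,0,1]
    - [0,0,-0.15,0,0,0,1]
    - [0,0,-0.2,0,0,0,1]
    - [0,0,-0.2,0,0,0,1]
    - [0,0,-0.2,0,0,0,1]
    - [0,0,-0.2,0,0,0,1]
    - [0,0,-0.2,0,0,0,1]
    - [0,0,-0.2,0,0,0,1]

```text
clock: 13.95
tcp_pos: [0.4801, 0.2596, 0.2273]
orientation: [3.118, -0.382, 0.002]
contact_force: [-0.2, 0.3, -0.4]
grip_width: 0.0133
```

Run:
```python
from h import *
o=st(); q=np.load("q.npy")
s=grab_frame("scene");t=grab_frame("top")
p=o["tcp_pos"]; P=np.array([[*p[:2],p[2]-.1238],[*p[:2],p[2]-.0818]])
print("pred tip,collar",proj(s,P))
a=cv2.resize(s["img"][120:240,150:230],(480,720),interpolation=cv2.INTER_CUBIC)[:600]
# lid hole by networks and by prediction for theta=.05
th=.05; h=cellw(q,[[.075-.12*np.cos(th)+.014*np.sin(th),0,.044+.12*np.sin(th)+.014*np.cos(th)]]);print("hole",h,proj(s,h),proj(t,h))
for f in (s,t): print([(x["point"],x["p"]) for x in tip_of("lid_hole",f)[:2]],[(x["point"],x["p"]) for x in tip_of("pin",f)[:2]],[(x["point"],x["p"]) for x in tip_of("pin_collar",f)[:2]])
b=cv2.resize(t["img"][180:240,210:262],(312,360),interpolation=cv2.INTER_CUBIC)
out=np.zeros((600,792,3),np.uint8);out[:,:480]=a;out[:360,480:]=b;cv2.imwrite("pics/z7.png",out[:,:,::-1])
mv([*h[0][:2],.2278],-.2415)
```

```text
t 13.95 tcp [0.4801 0.2596 0.2273] yaw -0.244 tilt [ 0.001 -0.001 -1.   ] F [-0.2  0.3 -0.4] w 0.0133
pred tip,collar [[188.82632938 213.56042936]
 [188.02950537 194.685951  ]]
hole [[0.55098382 0.00846595 0.06398   ]] [[254.10017134 185.64098135]] [[235.81900144 209.7359164 ]]
[([254.1, 187.5], 0.9)] [] [([190.2, 195.4], 0.78), ([190.6, 257.4], 0.55)]
[([236.2, 209.6], 0.82)] [] []
[2.586e-01 4.534e-01 4.000e-04] [-0.     -0.0003 -0.0004]
```

View pics/z7.png

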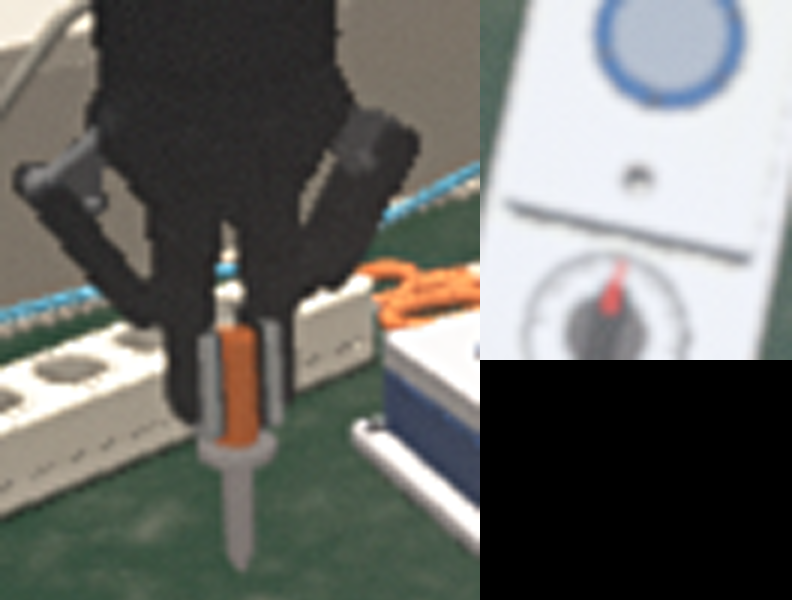

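Picture 7: the pin is held straight, with its tip at scene px (189.6,214.6), within a millimetre or two of the prediction. The lid hole at top px (235.8,209.6) matches the fit, and the pointer is on the mark. Next I'll move above the hole.

step_arm:
  commands:
    - [0.05,0.09,0,0,0,0,1]
    - [0.1,0.18,0,0,0,0,1]
    - [0.15,0.27,0,0,0,0,1]
    - [0.21,0.36,0,0,0,0,1]
    - [0.2575,0.451,0,0,0,0,1]
    - [0.2575,0.451,0,0,0,0,1]
    - [0.2575,0.451,0,0,0,0,1]
    - [0.2575,0.451,0.03,0,0,0,1]
    - [0.2575,0.451,0.05,0,0,0,1]
    - [0.2575,0.451,0.05,0,0,0,1]

```text
clock: 15.6
tcp_pos: [0.5499, 0.0104, 0.2015]
orientation: [3.118, -0.38, -0.001]
contact_force: [-0.1, 0.6, -0.4]
grip_width: 0.0131
```

Run:
```python
from h import *
o=st(); s=grab_frame("scene")
p=o["tcp_pos"]; print("tip pred",p[2]-.1238,proj(s,[[*p[:2],p[2]-.1238],[.551,.0085,.063],[.551,.0085,.06]]))
save(s,"s8",(215,130,305,220),6.5); mv([.5505,.0095,.1778],-.2415)
```

```text
t 15.6 tcp [0.5499 0.0104 0.2015] yaw -0.242 tilt [-0.001 -0.    -1.   ] F [-0.1  0.6 -0.4] w 0.0131
tip pred 0.0777465581491868 [[253.95299302 180.92146211]
 [254.07758022 186.0016526 ]
 [254.05259909 187.09881186]]
[0.0006 0.0014 0.0489] [ 0.     -0.0001 -0.0002]
```

View pics/s8.png

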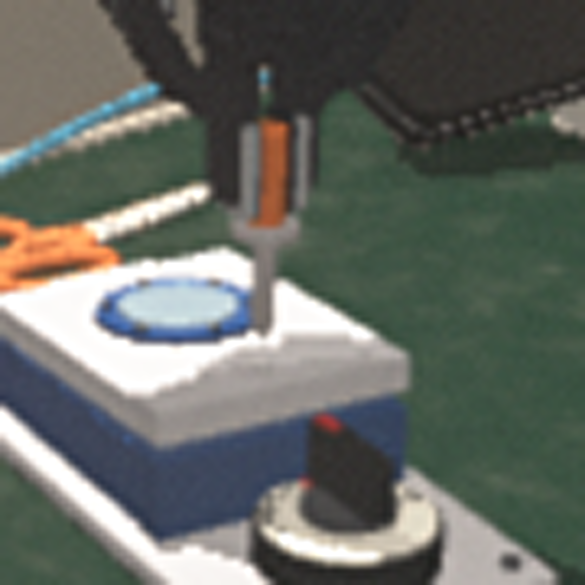

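Picture 8: the tip (254.9,180.7) is above the hole, but the pin looks slightly tilted. I'll measure the tilt.

```bash
cat > tilt.py <<'E'
from h import *
def tilt(ztip_off=.1238,show=True):
    o=readout.get_obs(); s=grab_frame("scene"); g=s["img"].astype(np.float32); p=o["tcp_pos"]; M=R.from_rotvec(o["orientation"]).as_matrix()
    pt=lambda x0,a,d: p+M@np.array([x0+a*(d-.054),0,d])   # d ahead of TCP along tool z; a>0: tip to +x
    obs=[]
    for d in np.r_[np.linspace(.064,.074,6),np.linspace(.091,.114,10)]:
        u=proj(s,pt(0,0,d))[0]; c=np.linspace(-12,12,241)
        v=cv2.remap(g,(u[0]+c).astype(np.float32)[None],np.full((1,241),u[1],np.float32),cv2.INTER_LINEAR)[0]
        if d<.08: w=np.clip(v[:,0]-1.5*v[:,2]-30,0,None)*(abs(c)<5)        # orange
        else:
            dv=np.linalg.norm(np.gradient(cv2.GaussianBlur(v,(1,15),2),axis=0),axis=1)
            L=c[(c>-5)&(c<1)][np.argmax(dv[(c>-5)&(c<1)])]; Rr=c[(c>1)&(c<6)][np.argmax(dv[(c>1)&(c<6)])]; obs.append((d,(L+Rr)/2,Rr-L)); continue
        obs.append((d,(w*c).sum()/max(w.sum(),1e-6),w.sum()))
    return o,s,pt,np.array(obs)
if __name__=="__main__":
    np.set_printoptions(precision=3,suppress=True)
    o,s,pt,ob=tilt(); print(ob)
    # linear model
    cols=lambda x0,a,b:np.array([proj(s,pt(x0,a,d)+np.array([0,b,0]))[0][0]-proj(s,pt(0,0,d))[0][0] for d in ob[:,0]])
    for b in (0,-.0008):
        f=least_squares(lambda z:(cols(z[0],z[1],b)-ob[:,1])*1,[0,0],loss="soft_l1",f_scale=.3,x_scale=[.001,.05]); print("b",b,"x0,tilt",f.x,"tip offset x",f.x[0]+f.x[1]*.07,"res",f.fun)
E
python3 tilt.py
```

```text
[[   0.064    2.117 1403.264]
 [   0.066    2.131 1379.942]
 [   0.068    2.154 1370.208]
 [   0.07     2.179 1359.098]
 [   0.072    2.177 1358.33 ]
 [   0.074    2.019 1351.421]
 [   0.091   -0.55     5.9  ]
 [   0.094    0.4      4.   ]
 [   0.096    0.55     3.7  ]
 [   0.099    1.3      3.8  ]
 [   0.101    1.9      5.   ]
 [   0.104    0.9      3.   ]
 [   0.106    0.6      3.8  ]
 [   0.109   -0.5      6.   ]
 [   0.111   -0.35     5.7  ]
 [   0.114   -0.35     5.9  ]]
b 0 x0,tilt [-0.014  0.249] tip offset x 0.003625983141493363 res [ 0.256  0.134  0.005 -0.127 -0.231 -0.179  1.498  0.416  0.133 -0.748
 -1.48  -0.611 -0.441  0.528  0.248  0.119]
b -0.0008 x0,tilt [-0.013  0.249] tip offset x 0.004782523574954766 res [ 0.256  0.134  0.005 -0.127 -0.231 -0.179  1.498  0.416  0.133 -0.748
 -1.48  -0.611 -0.441  0.528  0.248  0.119]
```

step_arm:
  commands:
    - [0.003,0,0,0,0,0,1]
    - [0.003,0,0.01,0,0,0,1]
    - [0.003,0,0.016,0,0,0,1]
    - [0.003,0,0.022,0,0,0,1]
    - [0.003,0,0.027,0,0,0,1]
    - [0.003,0,0.031,0,0,0,1]
    - [0.003,0,0.035,0,0,0,1]
    - [0.003,0,0.039,0,0,0,1]
    - [0.003,0,0.042,0,0,0,1]
    - [0.003,0,0.042,0,0,0,1]

```text
clock: 16.95
tcp_pos: [0.5521, 0.0098, 0.1816]
orientation: [3.118, -0.381, 0.002]
contact_force: [-0.0, 0.1, -0.0]
grip_width: 0.0128
```

step_arm:
  commands:
    - [0,0,0.004,0,0,0,1]
    - [0,0,0.008,0,0,0,1]
    - [0,0,0.012,0,0,0,1]
    - [0,0,0.016,0,0,0,1]
    - [0,0,0.02,0,0,0,1]
    - [0,0,0.024,0,0,0,1]
    - [0,0,0.028,0,0,0,1]
    - [0,0,0.032,0,0,0,1]
    - [0,0,0.034,0,0,0,1]
    - [0,0,0.034,0,0,0,1]

```text
clock: 18.2
tcp_pos: [0.5521, 0.0098, 0.1645]
orientation: [3.118, -0.381, 0.002]
contact_force: [0.4, -0.1, -1.0]
grip_width: 0.0132
```

Run:
```python
from h import *
o=st(); s=grab_frame("scene"); save(s,"s9",(215,130,305,220),6.5)
print(o["moment"])
```

```text
t 18.2 tcp [0.5521 0.0098 0.1645] yaw -0.243 tilt [ 0.001 -0.    -1.   ] F [ 0.4 -0.1 -1. ] w 0.0132
[-0.01864448 -0.04841977 -0.03892423]
```

View pics/s9.png

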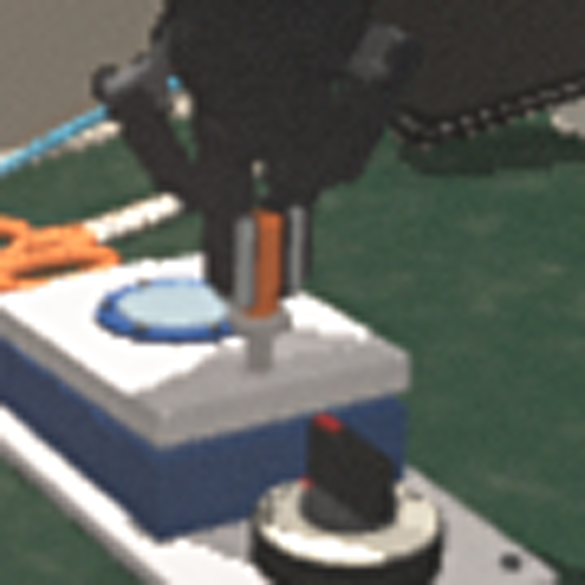

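Picture 9: the shank has entered the lid hole at about (255,187), with no force. Continuing down.

step_arm:
  commands:
    - [0,0,0.005,0,0,0,1]
    - [0,0,0.01,0,0,0,1]
    - [0,0,0.015,0,0,0,1]
    - [0,0,0.02,0,0,0,1]
    - [0,0,0.025,0,0,0,1]
    - [0,0,0.03,0,0,0,1]
    - [0,0,0.034,0,0,0,1]
    - [0,0,0.038,0,0,0,1]
    - [0,0,0.04,0,0,0,1]
    - [0,0,0.04,0,0,0,1]

```text
clock: 19.5
tcp_pos: [0.5522, 0.0098, 0.1446]
orientation: [3.118, -0.381, 0.002]
contact_force: [-0.3, 0.9, -0.7]
grip_width: 0.0129
```

Now I'll press: about 12 mm further down in steps, watching the force.

step_arm:
  commands:
    - [0,0,0.003,0,0,0,1]
    - [0,0,0.006,0,0,0,1]
    - [0,0,0.008,0,0,0,1]
    - [0,0,0.01,0,0,0,1]
    - [0,0,0.011,0,0,0,1]
    - [0,0,0.012,0,0,0,1]
    - [0,0,0.013,0,0,0,1]
    - [0,0,0.013,0,0,0,1]
    - [0,0,0.013,0,0,0,1]
    - [0,0,0.013,0,0,0,1]
  newtons: 100

```text
clock: 20.75
tcp_pos: [0.5521, 0.0099, 0.1396]
orientation: [3.118, -0.381, 0.002]
contact_force: [-6.7, 0.4, 18.0]
grip_width: 0.0125
```

step_arm:
  commands:
    - [-0.0005,0,0.003,0,0,0,1]
    - [-0.0005,0,0.003,0,0,0,1]
    - [-0.0005,0,0.003,0,0,0,1]
    - [-0.0005,0,0.003,0,0,0,1]
    - [-0.0005,0,0.003,0,0,0,1]
    - [-0.0005,0,0.003,0,0,0,1]
    - [-0.0005,0,0.003,0,0,0,1]
    - [-0.0005,0,0.003,0,0,0,1]
    - [-0.0005,0,0.003,0,0,0,1]
    - [-0.0005,0,0.003,0,0,0,1]

```text
clock: 22.0
tcp_pos: [0.5521, 0.0099, 0.1396]
orientation: [3.118, -0.381, 0.003]
contact_force: [-6.2, -0.1, 17.9]
grip_width: 0.0122
```

Run:
```python
from h import *
st(); q=np.load("q.npy"); s=grab_frame("scene");t=grab_frame("top")
for th in (0,.05):
  w=cellw(q,[[.075-.14*np.cos(th)+.014*np.sin(th),y,.044+.14*np.sin(th)+.014*np.cos(th)] for y in (.055,-.055)]);print(th,proj(s,w))
a=cv2.resize(s["img"][150:240,215:315],(500,450),interpolation=cv2.INTER_CUBIC)
c=cv2.resize(s["img"][130:200,285:355],(290,290),interpolation=cv2.INTER_CUBIC)
d=cv2.resize(t["img"][200:265,200:265],(290,290),interpolation=cv2.INTER_CUBIC)
o=np.zeros((580,790,3),np.uint8);o[:450,:500]=a;o[:290,500:]=c;o[290:,500:]=d
cv2.imwrite("pics/z10.png",o[:,:,::-1])
```

```text
t 22.0 tcp [0.5521 0.0099 0.1396] yaw -0.243 tilt [ 0.002 -0.001 -1.   ] F [-6.2 -0.1 17.9] w 0.0122
0 [[238.63405267 195.62495756]
 [277.210244   186.6039807 ]]
0.05 [[238.47879874 192.85662096]
 [277.13487084 183.93987211]]
```

View pics/z10.png

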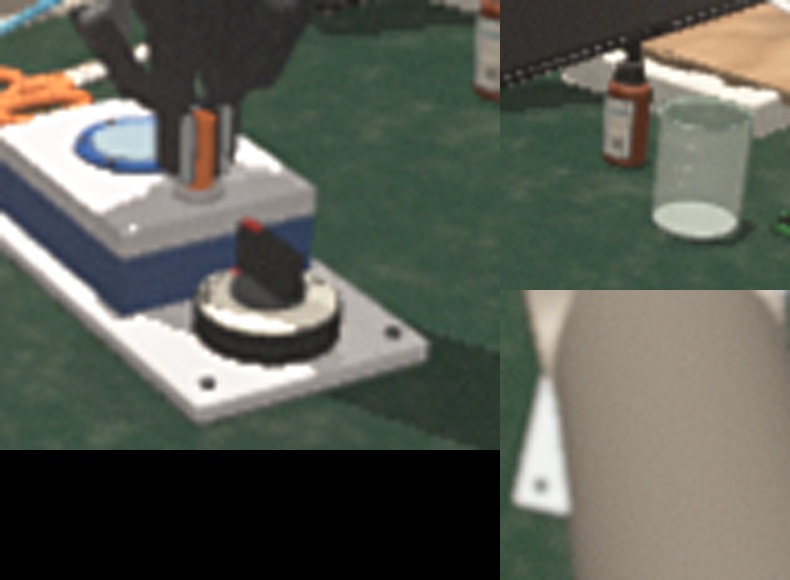

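Picture 10: the collar sits on the lid. The lid corners at (239,197) and (278,187) fit angle 0 better than 0.05, the pointer is still on zero, and the beaker and dropper are untouched. Handing in.

Run:
```python
from h import *
st(); r.hand_in()
```

```text
t 22.1 tcp [0.5521 0.0099 0.1396] yaw -0.243 tilt [ 0.002 -0.001 -1.   ] F [-7.4  0.2 17.7] w 0.0129
the job is handed in; nothing more can be done
```

The job is handed in, at 22 s on the clock. I set the knob to zero with the lid still open, shut the lid, and pushed the pin through until its collar sat on the lid. The arm is still holding the pin and pressing it down.

**Last checks:**
- **Knob:** the bar was within about 0.01 rad of the cell axis when I measured it after turning. The last picture still shows the pointer on the mark.
- **Pin and lid:** the tool height puts the pin tip at 16 mm, the value expected when seated. It presses with about 18 N. The lid's front corners fit angle 0 better than the ajar 0.05.
- **Beaker and dropper:** they stand where they were in the last picture. The vial was out of that crop; the arm never went near it.

**What did not fully agree:**
- **Camera against arm:** they disagreed by 1–2 mm in the scene view.
- **Pin tilt:** the pin may lean slightly in the pads. My attempt to measure the tilt was too noisy to use.
- **Sideways force:** about 7 N remains at the seated pin. A small shift did not relieve it.

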